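# Set out the joint's round parts in graded kit blocks

### The job

From the grey mat, set out the four round machine parts of an arm joint - the toothed gear, the ball bearing, the shaft collar and the belt pulley - in the four white kit blocks, each resting squarely on the floor of a recess, the same way up as now: the widest part goes in the widest recess, the next widest in the next, and so on down to the narrowest. The roll of black tape and the black servo on the mat are not part of the set: leave them where they are.

Things in the scene. Friction and masses are not known exactly. Their poses are not given: they have to be found in the camera images.
- gear: Tan printed gear lying flat, the widest of the four parts: 51 mm across the teeth, toothed body 12 mm high, with a small hub 18 mm wide on top up to 18 mm (20 mm with its screw). Origin: centre of the underside; z up along its axis. About 20 g. All things stand on a grey mat, its top 3.5 mm above the bench.
- bearing: Steel ball bearing lying flat, the second widest part: 40 mm diameter, 10 mm high. Origin: centre of the underside; z up along its axis. About 45 g.
- collar: Dark steel clamp collar (shaft collar) lying flat, the third widest part: 30 mm diameter, 14 mm high, with a small dark bore mark and slit on top. Origin: centre of the underside; z up along its axis. About 60 g.
- pulley: Aluminium belt pulley standing on its lower flange, the narrowest part: two flanges 20 mm in diameter (at 0-2 and 10-12 mm height) with a toothed band between, and a hub 15 mm in diameter above them, 22 mm high in all. Origin: centre of the underside; z up along its axis. About 35 g.
- block_xl: Fixed square white kit block, 84 mm square and 8.5 mm high, with a round recess 68 mm across in its top, 3.5 mm deep with a flat black floor (the widest recess; for the gear). Origin: centre of the underside, on the mat below the recess centre; recess floor 5 mm above it. x and y lie along the block's edges, z up.
- block_l: Fixed square white kit block, 73 mm square and 8.5 mm high, with a round recess 57 mm across in its top, 3.5 mm deep with a flat black floor (the second widest recess; for the bearing). Origin: centre of the underside, on the mat below the recess centre; recess floor 5 mm above it. x and y lie along the block's edges, z up.
- block_m: Fixed square white kit block, 63 mm square and 8.5 mm high, with a round recess 47 mm across in its top, 3.5 mm deep with a flat black floor (the third widest recess; for the collar). Origin: centre of the underside, on the mat below the recess centre; recess floor 5 mm above it. x and y lie along the block's edges, z up.
- block_s: Fixed square white kit block, 53 mm square and 8.5 mm high, with a round recess 37 mm across in its top, 3.5 mm deep with a flat black floor (the narrowest recess; for the pulley). Origin: centre of the underside, on the mat below the recess centre; recess floor 5 mm above it. x and y lie along the block's edges, z up.
- tape: Bystander: roll of black electrical tape lying flat, 53 mm diameter, 19 mm high. Leave it alone. Origin: about the centre of the underside; z up.
- servo: Bystander: black box-shaped servo, 25 x 52 mm, 36 mm high with a small white disc on top. Leave it alone. Origin: about the centre of the underside, long side along its y; z up.

How it is judged:
At the end, for the whole second after the job is handed in: Gear in the widest recess, bearing in the second, collar in the third, pulley in the narrowest: each within 10.5 mm of the middle of its recess, on the recess floor (its underside 3 to 7.2 mm above the block's underside), flat or upright within 0.1 rad, at rest and released (horizontal distance between gear and block_xl below 0.0105 m and z of gear in the frame of block_xl between 0.003 and 0.0072 m and angle between each of gear, bearing, collar, pulley's own z axis and vertical below 0.1 rad and linear speed of each of gear, bearing, collar, pulley below 0.01 m/s and horizontal distance between bearing and block_l below 0.0105 m and z of bearing in the frame of block_l between 0.003 and 0.0072 m and horizontal distance between collar and block_m below 0.0105 m and z of collar in the frame of block_m between 0.003 and 0.0072 m and horizontal distance between pulley and block_s below 0.0105 m and z of pulley in the frame of block_s between 0.003 and 0.0072 m); the robot touches nothing.
It fails at once if the tape roll is moved by more than 25 mm (distance of tape from where it was at the start of the episode above 0.025 m).
It fails at once if the servo is moved by more than 25 mm (distance of servo from where it was at the start of the episode above 0.025 m).
It also fails if it takes over 93 s, if anything falls off the work surface, if the arm or the gripper's body presses on something with over 40 N, if the wrist force passes 120 N, or if a joint passes its speed limit or range.

### The arm

A 6-joint arm with a two-finger parallel gripper is mounted at the origin on a cart in front of the work surface, level with it; the furniture and walls round the work are solid. World frame = base frame: x ahead of the robot, y to its left, z up, the work surface at z = 0. Lengths are in m, angles in rad, forces in N, time in s.
With the tool pointing down it reaches from about 0.25 to 0.725 m from the base axis. Payload 4 kg.
Tool frame: the origin (TCP) lies midway between the tips of the shut fingers; the grasp point (between the pads) lies 19 mm behind it; z points along the fingers, y is the line along which they close (so a half turn about z gives the same grasp; the last joint's range is limited). The gripper opens to 85 mm and grips with 20 to 120 N. Pads are 22 mm wide; open, the fingers measure 114 mm over their backs; the gripper's body (76 mm by 85 mm) begins 54 mm behind the grasp point. The pads swing forward as they close: fully open they stand 13 mm farther back than shut.
Start: joints at [1.274, 0.241, 0.005, 1.335, 0, 1.571], TCP at [0.146, 0.478, 0.231] pointing down, gripper open.
Joint ranges: [-2.72, 2.72], [-1.05, 1.87], [-1.09, 1.28], [-1.99, 2.15], [-1.42, 1.44], [-3.14, 3.14]. Speed limits (rad/s): [2.79, 2.79, 3.14, 3.14, 3.14, 3.14].

### API

Orientations are given as a unit quaternion [x, y, z, w].
In Python, from workcell import bot gives the robot as it stands. The module is installed in compiled form; this text tells all that it offers.
- The arm moves only by the tool jog_arm, never from a script. Its argument "deltas" is a list of rows, each an object with "fingers": the opening, from 0 (shut) to 1 (fully open); "delta_pos": the shift along the tool's x, y, z normalised to -1 to 1, where 1 is 300 mm, a list of three; "yaw": the turn about the tool's z normalised to -1 to 1, where 1 is pi/4 rad. A call has 1 to 12 rows; each row is the pose to reach, as a shift and turn from the pose commanded when the call began, along the tool's axes at that moment; what a row does not reach only later rows make up. A row lasts 1/10 s, in which the tool goes at most 50 mm and 8.59 degrees, less where a joint would pass 70% of its speed; a pose out of reach is approached as far as the arm can. A call with a number of a shift or a turn outside -1 to 1 is refused whole. A call with a gripper value outside its range is refused whole. The fingers move at their own pace and stop on an object; the grip force is fixed at half the most. Time passes only in rows, so rows that repeat a pose let the fingers close. It gives the time, the measured TCP pose, the force, the opening and the grip force at its end, in the units of the state.
- bot.get_obs(): the state, without advancing time (a new reading comes with each control period).
- bot.camera(name): name is "scene" or "side" or "wrist"; returns a dict with "image" (400x640x3 uint8, red, green, blue), "range_z" (400x640 float32, m along the optical axis (not along the pixel's ray), 0 where there is no reading), "fx", "fy", "cx", "cy" (pixels), "rvec" (rotation vector, rad) and "tvec" (3), from world to camera coordinates, as OpenCV has them. Camera axes: x right, y down, z forward; pixel columns grow to the right and rows downward; lengths in m; the calibration is good to about 2 mm. A picture is of the moment at which its call begins.
- bot.job_done(): hands the job in; it is judged then, once.
The state is a dict: "clock": time; "joint_pos": joint angles; "joint_vel": joint speeds; "tau": joint torques, N m; "eef_pos": TCP position; "tool_rot": TCP orientation; "ft_force": force on the tool from outside, world axes, zero at the start; "ft_torque": the same for the moment, N m; "grip_width": finger opening in m; "grasp_force": force on a finger pad.
Only numpy, scipy, OpenCV 4.12 (cv2) and the standard library are available. Lean on these libraries where they do the work, as an engineer would, in place of code of your own. Each camera call takes 0.05 s, during which the arm holds its last target. There are 200 camera calls.

## Working session

There is one attempt and no reset: what is moved stays moved. The work goes in short steps, Python scripts to look and compute and a tool call to move; the robot and the scene stay as the last step left them, time stands still between calls to the robot, and variables do not carry over. Pictures are saved under pics/ and viewed, at most 14 in all, crops included, and the job is handed in when it is done.

Besides the shell and the picture viewer there is one more tool, called after "Emit:" as name(argument=value, ...) on one line, values as JSON. jog_arm: Moves the arm, as the interface text tells. Scaled input: -1 to 1 covers 300 mm each way for a shift and pi/4 rad each way for a turn. Its arguments: {"type":"object","properties":{"deltas":{"type":"array","items":{"type":"object","properties":{"fingers":{"type":"number"},"delta_pos":{"type":"array","items":{"type":"number"}},"yaw":{"type":"number"}}}}},"required":["deltas"]}

```bash
mkdir -p pics; cat > h.py <<'E'
import numpy as np, cv2
from workcell import bot
def snap(n,f):
    c=bot.camera(n); cv2.imwrite('pics/'+f,c['image'][:,:,::-1]); np.savez('pics/'+f+'.npz',**c); return c
def cast(c,u,v,z):
    R=cv2.Rodrigues(np.array(c['rvec'],float))[0]; t=np.array(c['tvec'],float).ravel()
    d=R.T@np.array([(u-c['cx'])/c['fx'],(v-c['cy'])/c['fy'],1]); o=-R.T@t
    return o+d*(z-o[2])/d[2]
E
python3 - <<'E'
from h import *
print(bot.get_obs())
for n in('scene','side','wrist'):
    c=snap(n,n+'0.png'); R=cv2.Rodrigues(np.array(c['rvec'],float))[0]; print(n,c['fx'],-R.T@np.ravel(c['tvec']),R[2])
E
```

```text
{'clock': 0.0, 'joint_pos': array([ 1.27399506e+00,  2.41434314e-01,  3.71598755e-03,  1.33521918e+00,
       -5.01562315e-06,  1.57080724e+00]), 'joint_vel': array([ 0.00126476, -0.00179291, -0.00081873, -0.00072407, -0.00041339,
        0.00103963]), 'tau': array([-2.37254517e-04, -3.72318685e+01,  2.52407134e+01,  1.70592719e-02,
       -7.37150594e-05,  4.35635314e-06]), 'eef_pos': array([0.14604439, 0.47752171, 0.23039918]), 'tool_rot': array([ 1.47861846e-01,  9.89007446e-01, -1.05919237e-03, -1.55807369e-04]), 'ft_force': array([ 0.49517528,  0.93337237, -0.05102309]), 'ft_torque': array([-0.00074496,  0.00931583, -0.02414993]), 'grasp_force': 0.0, 'grip_width': 0.08533088478066649}
scene 425.5292080784497 [-0.05209045 -0.5591811   0.52681345] [ 0.60014286  0.62096154 -0.50421753]
side 411.17861707177616 [ 0.12011387 -0.8297892   0.52006395] [ 0.36278528  0.80810457 -0.46406233]
wrist 285.9120344599171 [0.07873035 0.49779077 0.37202156] [ 0.26182628 -0.08362127 -0.96148556]
```

View pics/scene0.png

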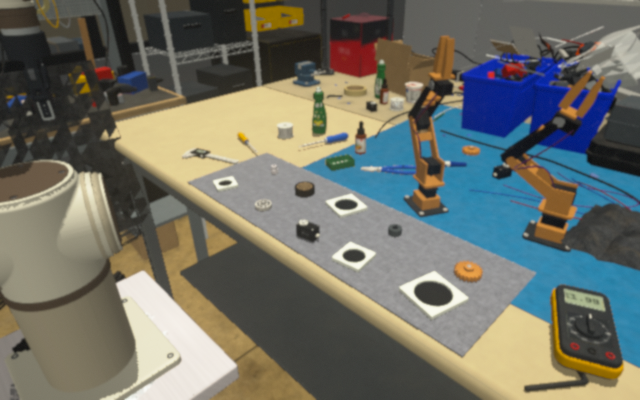

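View pics/side0.png

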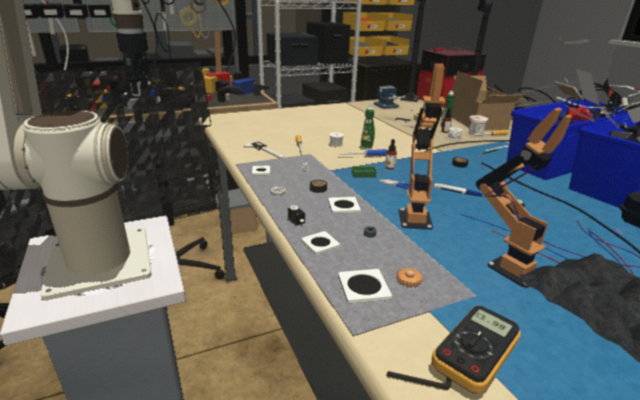

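View pics/wrist0.png

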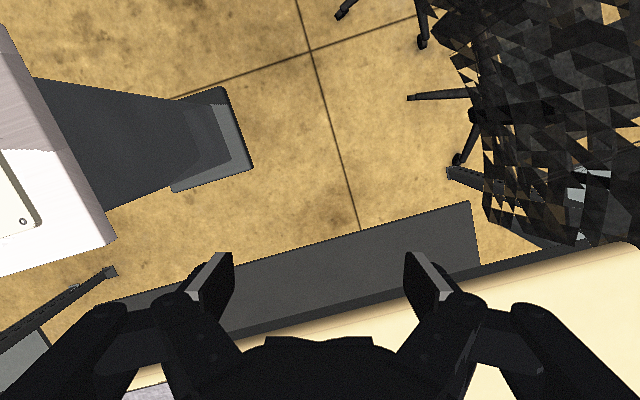

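The scene view shows the recesses at (225,183), (346,205), (353,256) and (434,293). The parts are the pulley at (273,170), bearing at (263,205), collar at (395,230) and gear at (468,270). The tape is at (304,188) and the servo at (308,231). In the wrist view, the camera looks back towards the base and the fingers are at the bottom.

```bash
python3 - <<'E'
from h import *
P={'scene':dict(s=(225,183),a=(346,205),b=(353,256),xl=(434,293),pul=(273,170),bear=(263,205),tape=(304,188),servo=(308,231),col=(395,230),gear=(468,270)),
'side':dict(s=(261,170),a=(344,205),b=(320,242),xl=(364,285),pul=(305,167),bear=(278,190),tape=(318,185),servo=(296,215),col=(370,231),gear=(409,276))}
H=dict(pul=.014,bear=.009,tape=.013,servo=.02,col=.011,gear=.012)
for n in P:
    c=dict(np.load(f'pics/{n}0.png.npz'))
    for k,(u,v) in P[n].items(): print(n,k,cast(c,u,v,H.get(k,.0085)).round(3)[:2])
    g=cv2.cvtColor(c['image'],cv2.COLOR_RGB2GRAY)
    for k in('s','a','b','xl'):
        u,v=P[n][k]; m=(g<60).astype(np.uint8); _,l=cv2.connectedComponents(m)
        ct=cv2.findContours((l==l[v,u]).astype(np.uint8),0,1)[0][0][:,0]
        q=np.array([cast(c,x,y,.0085)[:2] for x,y in ct]); print(k,l[v,u],q.mean(0).round(3),np.ptp(q,axis=0).round(3))
c=np.load('pics/wrist0.png.npz');R=cv2.Rodrigues(c['rvec'])[0];print(R)
E
```

```text
scene s [0.457 0.34 ]
scene a [0.594 0.032]
scene b [ 0.458 -0.113]
scene xl [ 0.478 -0.286]
scene pul [0.587 0.3  ]
scene bear [0.456 0.175]
scene tape [0.577 0.162]
scene servo [0.445 0.004]
scene col [ 0.587 -0.118]
scene gear [ 0.573 -0.298]
s 0 [-0.071  0.248] [0. 0.]
a 80 [0.595 0.035] [0.034 0.034]
b 98 [ 0.46  -0.112] [0.03  0.031]
xl 104 [ 0.477 -0.285] [0.053 0.056]
side s [0.454 0.336]
side a [0.591 0.029]
side b [ 0.457 -0.113]
side xl [ 0.474 -0.286]
side pul [0.589 0.298]
side bear [0.456 0.178]
side tape [0.573 0.161]
side servo [0.444 0.005]
side col [ 0.586 -0.117]
side gear [ 0.571 -0.299]
s 0 [ 0.802 -0.585] [0.004 0.003]
a 141 [0.594 0.037] [0.041 0.037]
b 175 [ 0.459 -0.111] [0.038 0.031]
xl 200 [ 0.476 -0.283] [0.059 0.056]
[[ 0.29290417  0.95613578 -0.003394  ]
 [ 0.91959456 -0.28073449  0.27483449]
 [ 0.26182628 -0.08362127 -0.96148556]]
```

```bash
cat >> h.py <<'E'
from scipy.spatial.transform import Rotation as Ro
def go(x,y,z,yaw0=0.):
    "normalised deltas to world TCP target; yaw0: world angle of tool y from world +y"
    o=bot.get_obs(); R=Ro.from_quat(o['tool_rot']).as_matrix()
    d=R.T@(np.array([x,y,z])-o['eef_pos'])/.3
    a=np.arctan2(-R[0,1],R[1,1]); 
    print('tcp',o['eef_pos'].round(4),'d',d.round(4),'yaw',round(-(yaw0-a)/(np.pi/4),3),'j',o['joint_pos'].round(2),'t',round(o['clock'],2))
E
python3 - <<'E'
from h import *
go(.588,.30,.15)
c=dict(np.load('pics/scene0.png.npz'))
for p in((428,210),(545,240),(470,150),(360,152),(340,160)): print(p,cast(c,*p,0).round(2))
E
```

```text
tcp [0.1461 0.4777 0.2306] d [-1.5819 -0.1352  0.269 ] yaw -0.378 j [1.27 0.24 0.   1.34 0.   1.57] t 0.15
(428, 210) [ 0.72 -0.11  0.  ]
(545, 240) [ 0.79 -0.36  0.  ]
(470, 150) [ 1.11 -0.01  0.  ]
(360, 152) [0.87 0.23 0.  ]
(340, 160) [0.78 0.23 0.  ]
```

```bash
python3 - <<'E'
from h import *
c=dict(np.load('pics/scene0.png.npz'))
R=cv2.Rodrigues(c['rvec'])[0];t=c['tvec'].ravel()
v,u=np.mgrid[:400,200:640];z=c['range_z'][:,200:]
X=np.stack([(u-c['cx'])/c['fx']*z,(v-c['cy'])/c['fy']*z,z],-1)
W=(X-t)@R; m=(z>0)&(W[...,2]>.05)&(W[...,0]<.9)&(W[...,0]>.2)&(abs(W[...,1])<.5)
Q=W[m]
for y in np.arange(-.5,.5,.1):
    q=Q[(Q[:,1]>y)&(Q[:,1]<=y+.1)]
    if len(q): print(round(y,1),len(q),'xmin',q[:,0].min().round(3),'zrange',q[:,2].min().round(2),q[:,2].max().round(2))
E
```

```text
-0.5 658 xmin 0.55 zrange 0.05 0.06
-0.4 3354 xmin 0.76 zrange 0.05 0.35
-0.3 1032 xmin 0.754 zrange 0.13 0.24
-0.2 1386 xmin 0.693 zrange 0.05 0.39
-0.1 2098 xmin 0.702 zrange 0.05 0.39
0.2 144 xmin 0.84 zrange 0.05 0.11
0.4 284 xmin 0.877 zrange 0.05 0.16
```

Emit:
jog_arm(deltas=[{"delta_pos":[-1,-0.1,0.2],"yaw":-0.378,"fingers":0.5},{"delta_pos":[-1,-0.1,0.2],"yaw":-0.378,"fingers":0.5},{"delta_pos":[-1,-0.1,0.2],"yaw":-0.378,"fingers":0.5},{"delta_pos":[-1,-0.1,0.2],"yaw":-0.378,"fingers":0.5},{"delta_pos":[-1,-0.1,0.2],"yaw":-0.378,"fingers":0.5},{"delta_pos":[-1,-0.1,0.2],"yaw":-0.378,"fingers":0.5},{"delta_pos":[-1,-0.1,0.2],"yaw":-0.378,"fingers":0.5},{"delta_pos":[-1,-0.1,0.2],"yaw":-0.378,"fingers":0.5}])

```text
clock: 0.95
eef_pos: [0.4264, 0.3596, 0.1697]
tool_rot: [0.002, 1.0, -0.001, -0.001]
ft_force: [-0.3, 0.1, 0.1]
grip_width: 0.0428
grasp_force: 0.0
```

```bash
python3 - <<'E'
from h import *
go(.588,.30,.15)
E
```

```text
tcp [0.4264 0.3596 0.1697] d [-0.5397 -0.1961  0.0653] yaw -0.006 j [ 0.7   0.39  0.05  1.23 -0.    0.71] t 0.95
```

Emit:
jog_arm(deltas=[{"delta_pos":[-0.54,-0.196,0.065],"yaw":0,"fingers":0.5},{"delta_pos":[-0.54,-0.196,0.065],"yaw":0,"fingers":0.5},{"delta_pos":[-0.54,-0.196,0.065],"yaw":0,"fingers":0.5},{"delta_pos":[-0.54,-0.196,0.065],"yaw":0,"fingers":0.5},{"delta_pos":[-0.54,-0.196,0.065],"yaw":0,"fingers":0.5},{"delta_pos":[-0.54,-0.196,0.065],"yaw":0,"fingers":0.5}])

```text
clock: 1.55
eef_pos: [0.5854, 0.3033, 0.1512]
tool_rot: [-0.0, 1.0, -0.0, -0.001]
ft_force: [0.2, 0.5, -0.1]
grip_width: 0.0425
grasp_force: 0.0
```

```bash
python3 - <<'E'
from h import *
go(.588,.30,.15)
c=snap('wrist','w1.png')
R=cv2.Rodrigues(c['rvec'])[0];print(R@np.array([.588,.3,.014])+np.ravel(c['tvec']))
E
```

```text
tcp [0.5854 0.3033 0.1512] d [-0.0087 -0.0111  0.0041] yaw 0.0 j [0.48 0.6  0.35 1.32 0.   0.48] t 1.55
[-0.00241926 -0.00597174  0.28818429]
```

View pics/w1.png

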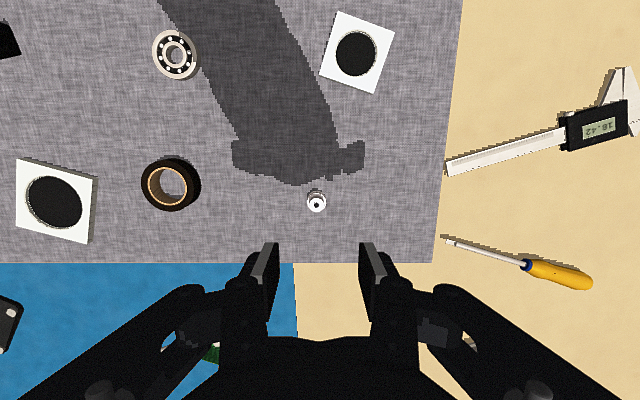

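The wrist view shows the pulley top at about (316,203), block_s recess at (356,53), bearing at (176,54), block_l recess at (54,202) and tape at (170,184).

```bash
cat >> h.py <<'E'
def rec(c,u,v,z=.0105,th=70):
    "centre of dark blob at pixel, and its extent in m"
    g=cv2.cvtColor(c['image'],cv2.COLOR_RGB2GRAY)
    _,l=cv2.connectedComponents((cv2.medianBlur(g,5)<th).astype(np.uint8),connectivity=4)
    ct=cv2.findContours((l==l[v,u]).astype(np.uint8),0,1)[0][0]
    q=np.array([cast(c,x,y,z)[:2] for x,y in cv2.convexHull(ct)[:,0]])
    return (q.max(0)+q.min(0))/2, np.ptp(q,axis=0)
def tips(c):
    "lowest finger points in TCP frame from depth"
    o=bot.get_obs();R=cv2.Rodrigues(np.array(c['rvec'],float))[0]
    v,u=np.mgrid[:400,:640];z=c['range_z']
    W=(np.stack([(u-c['cx'])/c['fx']*z,(v-c['cy'])/c['fy']*z,z],-1)-np.ravel(c['tvec']))@R
    T=(W-o['eef_pos'])@Ro.from_quat(o['tool_rot']).as_matrix()
    m=(z>0)&(abs(T[...,0])<.025)&(abs(T[...,1])<.06)&(T[...,2]<.05)
    q=T[m]; return np.percentile(q[:,2],[95,99,99.8]).round(4),o['grip_width']
E
python3 - <<'E'
from h import *
c=dict(np.load('pics/w1.png.npz'))
print('pul',cast(c,316,203,.0255)); print('S',rec(c,356,53)); print('L',rec(c,54,202)); print('bear',cast(c,176,54,.0135))
print(tips(c))
E
```

```text
pul [0.58834177 0.30008867 0.0255    ]
S (array([0.45490178, 0.33515364]), array([0.03388097, 0.03415643]))
L (array([0.59106542, 0.03240355]), array([0.0529855 , 0.05311762]))
bear [0.45516562 0.17657984 0.0135    ]
(array([-0.0332, -0.0115, -0.0048]), 0.042587931595282486)
```

```bash
python3 - <<'E'
from h import *
go(.5883,.3001,.018)
E
```

```text
tcp [0.5849 0.3037 0.1517] d [-0.0119 -0.0122  0.4456] yaw 0.002 j [0.48 0.6  0.35 1.32 0.   0.48] t 1.6
```

Emit:
jog_arm(deltas=[{"delta_pos":[-0.01,-0.01,0.25],"yaw":0,"fingers":0.5},{"delta_pos":[-0.01,-0.01,0.25],"yaw":0,"fingers":0.5},{"delta_pos":[-0.01,-0.01,0.25],"yaw":0,"fingers":0.5},{"delta_pos":[-0.01,-0.01,0.25],"yaw":0,"fingers":0.5}])

```text
clock: 2.0
eef_pos: [0.5882, 0.3011, 0.0776]
tool_rot: [-0.001, 1.0, 0.0, -0.0]
ft_force: [1.6, -0.5, 0.2]
grip_width: 0.0426
grasp_force: 0.0
```

```bash
python3 - <<'E'
from h import *
go(.5883,.3001,.018)
c=snap('wrist','w2.png'); go(.5883,.3001,.018)
E
```

```text
tcp [0.5882 0.3011 0.0776] d [-0.0005 -0.0032  0.1988] yaw 0.003 j [0.47 0.65 0.24 1.16 0.   0.47] t 2.0
tcp [0.5894 0.3014 0.079 ] d [ 0.0043 -0.0047  0.2033] yaw 0.002 j [0.47 0.65 0.24 1.16 0.   0.47] t 2.05
```

View pics/w2.png

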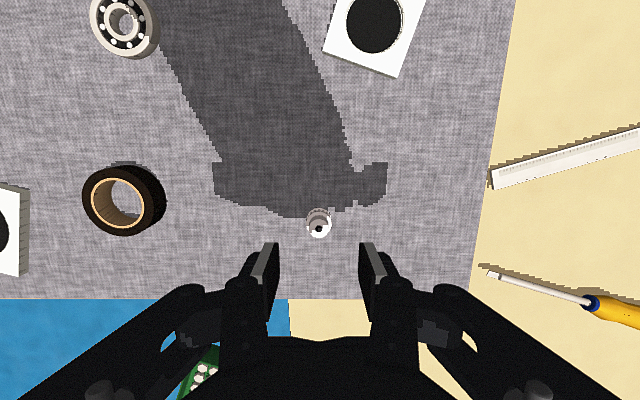

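The wrist view shows the pulley top at (319,226), centred between the fingertips at columns 272 and 366.

Emit:
jog_arm(deltas=[{"delta_pos":[0,-0.002,0.1],"yaw":0,"fingers":0.5},{"delta_pos":[0,-0.002,0.195],"yaw":0,"fingers":0.5},{"delta_pos":[0,-0.002,0.195],"yaw":0,"fingers":0.5},{"delta_pos":[0,-0.002,0.195],"yaw":0,"fingers":0.5},{"delta_pos":[0,-0.002,0.195],"yaw":0,"fingers":0},{"delta_pos":[0,-0.002,0.195],"yaw":0,"fingers":0},{"delta_pos":[0,-0.002,0.195],"yaw":0,"fingers":0},{"delta_pos":[0,-0.002,0.195],"yaw":0,"fingers":0},{"delta_pos":[0,-0.002,0.195],"yaw":0,"fingers":0}])

```text
clock: 2.95
eef_pos: [0.591, 0.3003, 0.021]
tool_rot: [-0.0, 1.0, 0.001, 0.002]
ft_force: [-0.2, 0.9, 6.7]
grip_width: 0.0101
grasp_force: 58.6
```

```bash
python3 - <<'E'
from h import *
c=snap('wrist','w3.png'); go(.5883,.3001,.018); o=bot.get_obs(); print(o['ft_force'],o['grip_width'])
cv2.imwrite('pics/w3c.png',cv2.resize(c['image'][170:320,220:420,::-1],None,fx=3,fy=3))
E
```

```text
tcp [0.591  0.3003 0.021 ] d [ 0.0092 -0.0008  0.0101] yaw 0.0 j [0.47 0.7  0.17 1.04 0.   0.47] t 3.0
[-1.05603391  1.26687157  6.71528275] 0.010104797587916364
```

View pics/w3c.png

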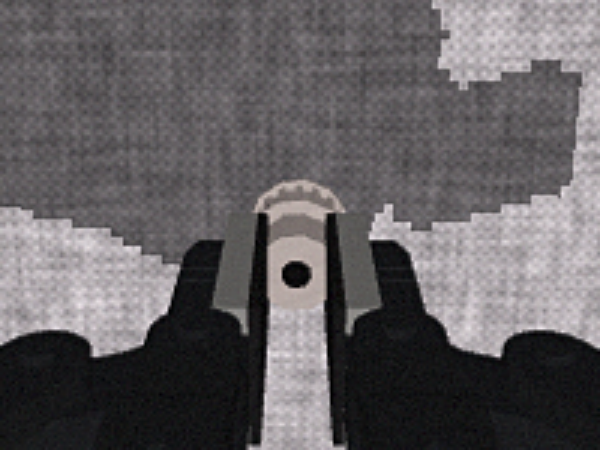

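The crop shows the hub gripped squarely between the pads, with the pulley upright.

Emit:
jog_arm(deltas=[{"delta_pos":[0,0,-0.15],"yaw":0,"fingers":0},{"delta_pos":[0,0,-0.15],"yaw":0,"fingers":0},{"delta_pos":[0.15,0.05,-0.15],"yaw":0,"fingers":0},{"delta_pos":[0.3,0.1,-0.15],"yaw":0,"fingers":0},{"delta_pos":[0.45,0.115,-0.15],"yaw":0,"fingers":0},{"delta_pos":[0.45,0.115,-0.15],"yaw":0,"fingers":0},{"delta_pos":[0.45,0.115,-0.15],"yaw":0,"fingers":0},{"delta_pos":[0.45,0.115,-0.15],"yaw":0,"fingers":0}])

```text
clock: 3.8
eef_pos: [0.4558, 0.3344, 0.0642]
tool_rot: [0.0, 1.0, 0.001, 0.001]
ft_force: [-0.5, 0.8, -0.7]
grip_width: 0.0102
grasp_force: 58.6
```

```bash
python3 - <<'E'
from h import *
c=snap('wrist','w4.png'); go(.455,.335,.027); o=bot.get_obs(); print(o['ft_force'],o['grip_width'])
E
```

```text
tcp [0.4561 0.3343 0.064 ] d [0.0039 0.0022 0.1234] yaw -0.001 j [ 0.63  0.49 -0.09  0.99 -0.    0.63] t 3.85
[ 0.11263939  0.12296807 -0.64830596] 0.010302549475086784
```

View pics/w4.png

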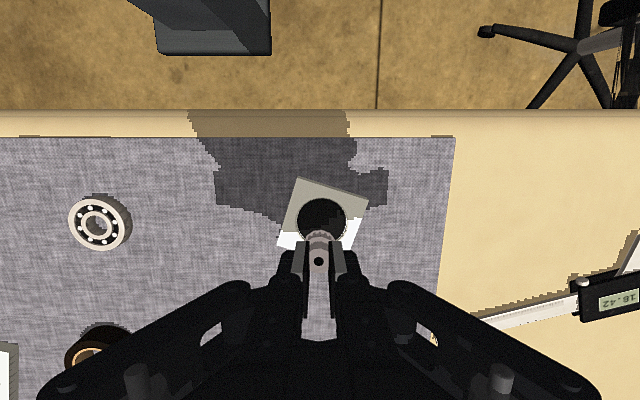

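The wrist view shows the pulley held upright over the block_s recess at (320,218).

Emit:
jog_arm(deltas=[{"delta_pos":[-0.003,0.002,0.07],"yaw":0,"fingers":0},{"delta_pos":[-0.003,0.002,0.105],"yaw":0,"fingers":0},{"delta_pos":[-0.003,0.002,0.123],"yaw":0,"fingers":0},{"delta_pos":[-0.003,0.002,0.123],"yaw":0,"fingers":0},{"delta_pos":[-0.003,0.002,0.123],"yaw":0,"fingers":0}])

```text
clock: 4.35
eef_pos: [0.4558, 0.3343, 0.0264]
tool_rot: [0.0, 1.0, 0.0, 0.0]
ft_force: [-0.1, 0.1, -0.2]
grip_width: 0.0107
grasp_force: 58.6
```

Emit:
jog_arm(deltas=[{"delta_pos":[0,0,0.002],"yaw":0,"fingers":0},{"delta_pos":[0,0,0.002],"yaw":0,"fingers":0.45},{"delta_pos":[0,0,0.002],"yaw":0,"fingers":0.45},{"delta_pos":[0,0,0.002],"yaw":0,"fingers":0.45},{"delta_pos":[0,0,-0.1],"yaw":0,"fingers":0.7},{"delta_pos":[0,0,-0.3],"yaw":0,"fingers":0.7},{"delta_pos":[0,-0.16,-0.4],"yaw":0,"fingers":0.7},{"delta_pos":[0,-0.32,-0.4],"yaw":0,"fingers":0.7},{"delta_pos":[0,-0.48,-0.4],"yaw":0,"fingers":0.7},{"delta_pos":[0,-0.525,-0.4],"yaw":0,"fingers":0.7},{"delta_pos":[0,-0.525,-0.4],"yaw":0,"fingers":0.7},{"delta_pos":[0,-0.525,-0.4],"yaw":0,"fingers":0.7}])

```text
clock: 5.55
eef_pos: [0.4555, 0.1769, 0.1467]
tool_rot: [0.0, 1.0, 0.0, 0.0]
ft_force: [0.0, -0.4, 0.7]
grip_width: 0.06
grasp_force: 0.0
```

```bash
python3 - <<'E'
from h import *
c=snap('wrist','w5.png'); go(.455,.1766,.0135); print(tips(c))
E
```

```text
tcp [0.4555 0.1775 0.1465] d [ 0.002  -0.0034  0.4434] yaw 0.0 j [ 0.37  0.27 -0.18  1.12  0.    0.37] t 5.6
(array([-0.0309, -0.0129, -0.0071]), 0.059582909990993076)
```

View pics/w5.png

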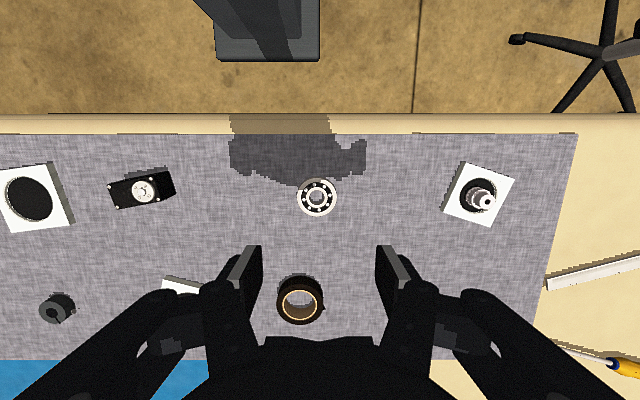

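The wrist view shows the pulley standing in block_s at (480,200), the bearing at (316,197), block_m recess at (30,199), the collar at (57,309), the servo at (143,190) and the tape at (300,300).

```bash
python3 - <<'E'
from h import *
c=dict(np.load('pics/w5.png.npz'))
print('pul',cast(c,488,203,.0305),'bear',cast(c,316,197,.0135),'col',cast(c,57,303,.0175),'M',rec(c,30,199))
go(.455,.1766,.06)
E
```

```text
pul [0.45633568 0.3346113  0.0305    ] bear [0.45466837 0.17373027 0.0135    ] col [ 0.57264193 -0.10944187  0.0175    ] M (array([ 0.45656184, -0.11395978]), array([0.04352449, 0.04270286]))
tcp [0.4555 0.1775 0.1465] d [ 0.0019 -0.0033  0.2884] yaw 0.0 j [ 0.37  0.27 -0.18  1.12  0.    0.37] t 5.6
```

Emit:
jog_arm(deltas=[{"delta_pos":[0.0,0,0.15],"yaw":0,"fingers":0.6},{"delta_pos":[0.0,0,0.3],"yaw":0,"fingers":0.6},{"delta_pos":[0.0,0,0.4],"yaw":0,"fingers":0.6},{"delta_pos":[0.0,0,0.43],"yaw":0,"fingers":0.6},{"delta_pos":[0.0,0,0.43],"yaw":0,"fingers":0.6}])

```text
clock: 6.1
eef_pos: [0.4541, 0.1776, 0.0161]
tool_rot: [-0.001, 1.0, -0.001, -0.002]
ft_force: [0.2, -0.5, 0.2]
grip_width: 0.0513
grasp_force: 0.0
```

Emit:
jog_arm(deltas=[{"delta_pos":[0.0,-0.008,0.007],"yaw":0,"fingers":0.6},{"delta_pos":[0.0,-0.008,0.012],"yaw":0,"fingers":0.6},{"delta_pos":[0.0,-0.008,0.012],"yaw":0,"fingers":0.6}])

```text
clock: 6.4
eef_pos: [0.4564, 0.1749, 0.0151]
tool_rot: [-0.0, 1.0, 0.001, 0.001]
ft_force: [-0.2, -0.0, 0.4]
grip_width: 0.0513
grasp_force: 0.0
```

```bash
python3 - <<'E'
from h import *
c=snap('wrist','w6.png'); go(.455,.1766,.0115); print(bot.get_obs()['ft_force'])
cv2.imwrite('pics/w6c.png',cv2.resize(c['image'][170:320,200:440,::-1],None,fx=3,fy=3))
E
```

```text
tcp [0.4562 0.1749 0.015 ] d [0.0041 0.0058 0.0116] yaw -0.0 j [ 0.37  0.43 -0.35  0.79  0.    0.37] t 6.45
[-0.87460362  0.16898603  0.52243153]
```

View pics/w6c.png

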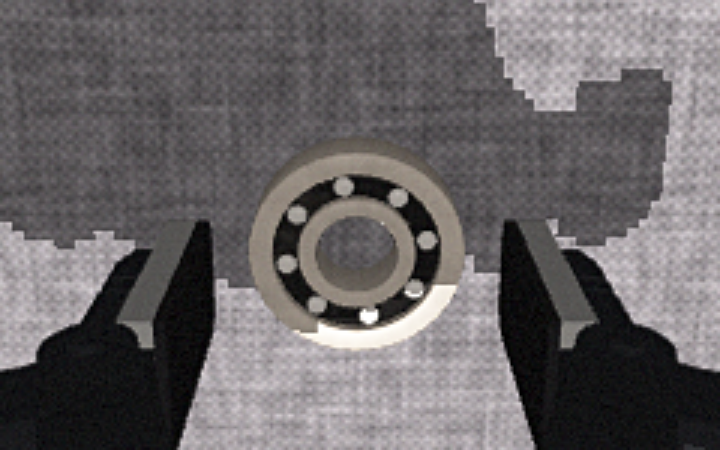

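The crop shows the bearing between the pads and centred across the opening, at about pixel (319,252) in the full image.

```bash
python3 - <<'E'
from h import *
c=dict(np.load('pics/w6.png.npz')); print(cast(c,318.7,252.3,.0135), tips(c))
g=c['range_z']
R=cv2.Rodrigues(c['rvec'])[0]
for (u,v) in((268,246),(266,250),(369,246),(262,262),(371,246)):
    z=g[v,u]; print(u,v,(np.array([(u-c['cx'])/c['fx']*z,(v-c['cy'])/c['fy']*z,z])-c['tvec'].ravel())@R)
E
```

```text
[0.45327539 0.17440625 0.0135    ] (array([0.0128, 0.0134, 0.0138]), 0.05093168877551547)
268 246 [0.44500565 0.1488538  0.02362396]
266 250 [0.44536334 0.14852707 0.0275836 ]
369 246 [0.44521211 0.19982918 0.02318974]
262 262 [0.44581806 0.14877128 0.03933074]
371 246 [0.44432243 0.20044491 0.02517725]
```

Emit:
jog_arm(deltas=[{"delta_pos":[0.008,0,0.003],"yaw":0,"fingers":0.6},{"delta_pos":[0.008,0,0.003],"yaw":0,"fingers":0.6},{"delta_pos":[0.008,0,0.003],"yaw":0,"fingers":0.3},{"delta_pos":[0.008,0,0.003],"yaw":0,"fingers":0},{"delta_pos":[0.008,0,0.003],"yaw":0,"fingers":0},{"delta_pos":[0.008,0,0.003],"yaw":0,"fingers":0}])

```text
clock: 7.05
eef_pos: [0.4537, 0.1747, 0.0136]
tool_rot: [0.0, 1.0, 0.0, 0.001]
ft_force: [-0.4, -0.8, 5.0]
grip_width: 0.0004
grasp_force: 2.4
```

The fingers shut above the bearing because the open tips stand higher than the TCP. I'll reopen and go lower.

Emit:
jog_arm(deltas=[{"delta_pos":[0,0,-0.01],"yaw":0,"fingers":0.6},{"delta_pos":[0,0,-0.01],"yaw":0,"fingers":0.6},{"delta_pos":[0,0,-0.01],"yaw":0,"fingers":0.6},{"delta_pos":[0,0,-0.01],"yaw":0,"fingers":0.6},{"delta_pos":[0,0,0.02],"yaw":0,"fingers":0.6},{"delta_pos":[0,0,0.035],"yaw":0,"fingers":0.6},{"delta_pos":[0,0,0.035],"yaw":0,"fingers":0.6}])

```text
clock: 7.75
eef_pos: [0.4518, 0.1741, 0.0012]
tool_rot: [-0.0, 1.0, -0.0, -0.001]
ft_force: [-1.3, -0.4, -0.1]
grip_width: 0.0511
grasp_force: 0.0
```

```bash
python3 - <<'E'
from h import *
c=snap('wrist','w7.png'); go(.4535,.1745,.0025); print(bot.get_obs()['ft_force'])
g=c['image']
cv2.imwrite('pics/w7c.png',cv2.resize(c['image'][170:320,200:440,::-1],None,fx=3,fy=3))
R=cv2.Rodrigues(c['rvec'])[0]
for (u,v) in((268,246),(266,250),(369,246),(371,250)):
    z=c['range_z'][v,u]; print(u,v,(np.array([(u-c['cx'])/c['fx']*z,(v-c['cy'])/c['fy']*z,z])-np.ravel(c['tvec']))@R)
E
```

```text
tcp [0.4521 0.1742 0.0016] d [-0.0046  0.0009 -0.0031] yaw 0.0 j [ 0.37  0.44 -0.37  0.76 -0.    0.37] t 7.8
[-0.11238705 -0.42022237  0.00359123]
268 246 [0.4411119  0.14772768 0.0082565 ]
266 250 [0.44051288 0.14783737 0.0144013 ]
369 246 [0.44045956 0.19892803 0.00965232]
371 250 [0.44023102 0.19900291 0.01493393]
```

View pics/w7c.png

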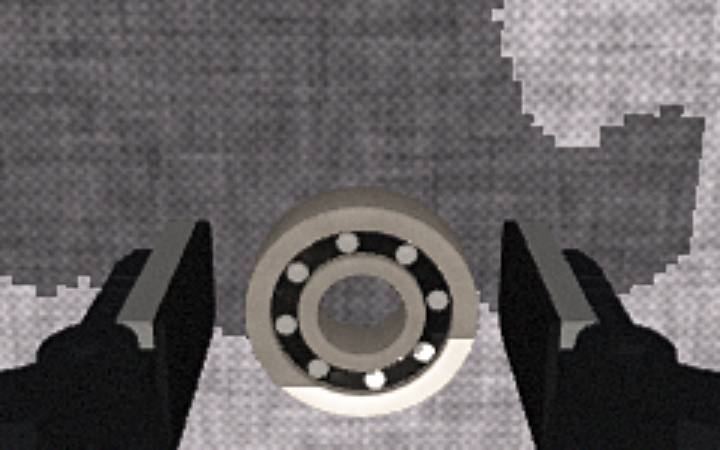

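The bearing is centred between the pads, and the pad tips are at about 8 mm height. I'll raise slightly and close.

Emit:
jog_arm(deltas=[{"delta_pos":[-0.003,0,-0.006],"yaw":0,"fingers":0.6},{"delta_pos":[-0.003,0,-0.006],"yaw":0,"fingers":0.6},{"delta_pos":[-0.003,0,-0.006],"yaw":0,"fingers":0.3},{"delta_pos":[-0.003,0,-0.006],"yaw":0,"fingers":0},{"delta_pos":[-0.003,0,-0.006],"yaw":0,"fingers":0},{"delta_pos":[-0.003,0,-0.006],"yaw":0,"fingers":0}])

```text
clock: 8.4
eef_pos: [0.4542, 0.1748, 0.005]
tool_rot: [-0.0, 1.0, 0.0, 0.001]
ft_force: [-1.3, -0.6, 5.4]
grip_width: 0.0362
grasp_force: 59.5
```

Emit:
jog_arm(deltas=[{"delta_pos":[0,0,-0.12],"yaw":0,"fingers":0},{"delta_pos":[0,0,-0.24],"yaw":0,"fingers":0},{"delta_pos":[-0.11,-0.11,-0.24],"yaw":0,"fingers":0},{"delta_pos":[-0.22,-0.22,-0.24],"yaw":0,"fingers":0},{"delta_pos":[-0.33,-0.33,-0.24],"yaw":0,"fingers":0},{"delta_pos":[-0.44,-0.44,-0.24],"yaw":0,"fingers":0},{"delta_pos":[-0.457,-0.475,-0.24],"yaw":0,"fingers":0},{"delta_pos":[-0.457,-0.475,-0.24],"yaw":0,"fingers":0},{"delta_pos":[-0.457,-0.475,-0.24],"yaw":0,"fingers":0},{"delta_pos":[-0.457,-0.475,-0.24],"yaw":0,"fingers":0}])

```text
clock: 9.4
eef_pos: [0.5895, 0.0333, 0.076]
tool_rot: [-0.001, 1.0, 0.0, -0.001]
ft_force: [-0.4, 1.1, -0.3]
grip_width: 0.0363
grasp_force: 60.5
```

```bash
python3 - <<'E'
from h import *
c=snap('wrist','w8.png'); go(.591,.0324,.0105)
E
```

```text
tcp [0.5897 0.0334 0.0761] d [-0.0046 -0.0034  0.2188] yaw 0.003 j [0.06 0.52 0.01 1.05 0.   0.05] t 9.45
```

View pics/w8.png

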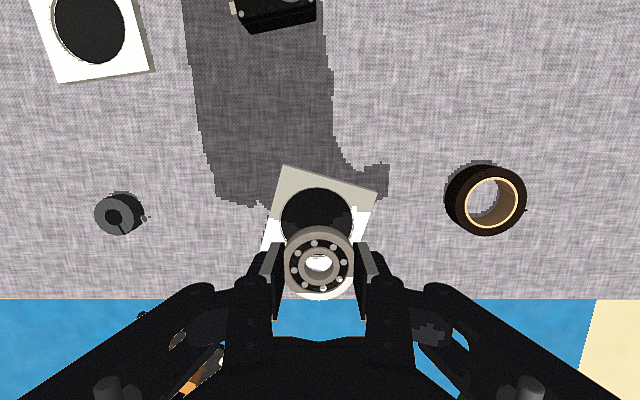

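The bearing is held flat at (320,263). The visible part of the recess runs from column 281 to 354, with its upper edge at row 188.

```bash
python3 - <<'E'
from h import *
c=dict(np.load('pics/w8.png.npz'))
a,b,t=cast(c,281,218,.0105),cast(c,354,218,.0105),cast(c,317,188,.0105)
print(a,b,t,'ctr',t[0]+.0275,(a[1]+b[1])/2,'col',cast(c,118,214,.0175),'bear',cast(c,320,263,.085))
E
```

```text
[0.58790624 0.00398388 0.0105    ] [0.58781199 0.05963484 0.0105    ] [0.5644947  0.03143379 0.0105    ] ctr 0.5919946979874005 0.0318093576142777 col [ 0.58269782 -0.1146427   0.0175    ] bear [0.58739332 0.03341021 0.085     ]
```

Emit:
jog_arm(deltas=[{"delta_pos":[-0.01,-0.004,0.12],"yaw":0,"fingers":0},{"delta_pos":[-0.01,-0.004,0.19],"yaw":0,"fingers":0},{"delta_pos":[-0.01,-0.004,0.212],"yaw":0,"fingers":0},{"delta_pos":[-0.01,-0.004,0.212],"yaw":0,"fingers":0},{"delta_pos":[-0.01,-0.004,0.212],"yaw":0,"fingers":0}])

```text
clock: 9.95
eef_pos: [0.5945, 0.0315, 0.0137]
tool_rot: [-0.001, 1.0, 0.0, 0.001]
ft_force: [0.3, 0.2, -0.8]
grip_width: 0.0362
grasp_force: 60.5
```

Emit:
jog_arm(deltas=[{"delta_pos":[0.004,0,0.008],"yaw":0,"fingers":0},{"delta_pos":[0.004,0,0.009],"yaw":0,"fingers":0},{"delta_pos":[0.004,0,0.009],"yaw":0,"fingers":0.6},{"delta_pos":[0.004,0,0.009],"yaw":0,"fingers":0.6},{"delta_pos":[0.004,0,0.009],"yaw":0,"fingers":0.6},{"delta_pos":[0.004,0,-0.1],"yaw":0,"fingers":0.6},{"delta_pos":[0.01,0,-0.25],"yaw":0,"fingers":0.6},{"delta_pos":[0.02,-0.16,-0.25],"yaw":0,"fingers":0.6},{"delta_pos":[0.03,-0.32,-0.25],"yaw":0,"fingers":0.6},{"delta_pos":[0.03,-0.49,-0.25],"yaw":0,"fingers":0.6},{"delta_pos":[0.03,-0.49,-0.25],"yaw":0,"fingers":0.6},{"delta_pos":[0.03,-0.49,-0.25],"yaw":0,"fingers":0.6}])

```text
clock: 11.15
eef_pos: [0.5847, -0.1177, 0.0876]
tool_rot: [0.002, 1.0, 0.0, 0.0]
ft_force: [-0.0, -0.2, 0.0]
grip_width: 0.0513
grasp_force: 0.0
```

```bash
python3 - <<'E'
from h import *
c=snap('wrist','w9.png'); go(.585,-.117,.008)
E
```

```text
tcp [ 0.5847 -0.1164  0.0875] d [-0.0011 -0.0022  0.2651] yaw -0.001 j [-0.2   0.52  0.04  1.09  0.   -0.2 ] t 11.2
```

View pics/w9.png

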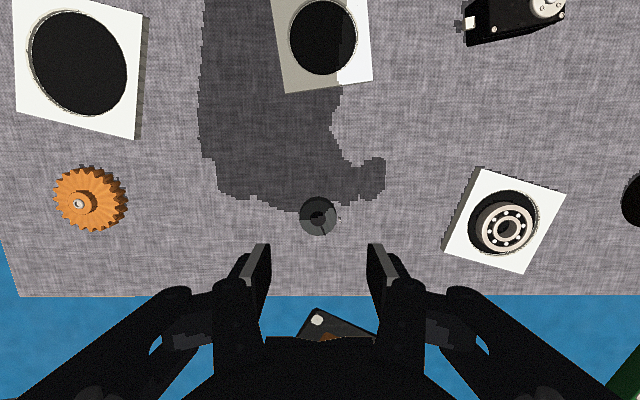

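The wrist view shows the bearing in block_l at (505,227) and the collar at (318,217). The gear is at (90,200), block_m recess at (323,37) and block_xl recess at (78,63).

```bash
python3 - <<'E'
from h import *
c=dict(np.load('pics/w9.png.npz'))
print('col',cast(c,318,217,.0175),'M',rec(c,323,37),'XL',rec(c,78,63),'bear',cast(c,508,229,.0185))
h=cv2.cvtColor(c['image'],cv2.COLOR_RGB2HSV); m=((h[...,0]<20)&(h[...,1]>110)&(h[...,2]>90)).astype(np.uint8); m[280:]=0
_,l,s,ce=cv2.connectedComponentsWithStats(m); i=1+s[1:,4].argmax(); print('gear',s[i],cast(c,*ce[i],.0125))
E
```

```text
col [ 0.58385274 -0.11878054  0.0175    ] M (array([ 0.45828434, -0.11525424]), array([0.04433626, 0.04444795])) XL (array([ 0.47420746, -0.28504589]), array([0.06484614, 0.06451719])) bear [0.59390647 0.03011444 0.0185    ]
gear [  53  168   72   64 2978] [ 0.5702049  -0.29915123  0.0125    ]
```

Emit:
jog_arm(deltas=[{"delta_pos":[0,-0.005,0.15],"yaw":0,"fingers":0.6},{"delta_pos":[0,-0.005,0.22],"yaw":0,"fingers":0.6},{"delta_pos":[0,-0.005,0.265],"yaw":0,"fingers":0.6},{"delta_pos":[0,-0.005,0.265],"yaw":0,"fingers":0.6},{"delta_pos":[0,-0.005,0.265],"yaw":0,"fingers":0.6}])

```text
clock: 11.7
eef_pos: [0.5856, -0.1168, 0.0087]
tool_rot: [-0.001, 1.0, -0.0, 0.0]
ft_force: [1.1, -0.1, 0.4]
grip_width: 0.0514
grasp_force: 0.0
```

```bash
python3 - <<'E'
from h import *
c=snap('wrist','w10.png'); go(.584,-.118,.0055); print(bot.get_obs()['ft_force'],tips(c))
g=cv2.cvtColor(c['image'],cv2.COLOR_RGB2GRAY)
R=cv2.Rodrigues(c['rvec'])[0];z=c['range_z'];v,u=np.mgrid[:400,:640]
W=(np.stack([(u-c['cx'])/c['fx']*z,(v-c['cy'])/c['fy']*z,z],-1)-np.ravel(c['tvec']))@R
m=(abs(W[...,2]-.0175)<.002)&(u>275)&(u<363)&(v<330)
q=W[m]; print('collar top',len(q),np.percentile(q,[2,98],axis=0).round(4))
E
```

```text
tcp [ 0.5862 -0.1172  0.0094] d [ 0.0073 -0.0027  0.013 ] yaw 0.001 j [-0.2   0.61 -0.05  0.91  0.   -0.2 ] t 11.75
[-0.41824672 -0.48398606  0.04600032] (array([0.0073, 0.0079, 0.0083]), 0.051316307651373905)
collar top 2142 [[ 0.5716 -0.1322  0.0156]
 [ 0.5982 -0.1059  0.0177]]
```

Emit:
jog_arm(deltas=[{"delta_pos":[0.003,-0.005,0.012],"yaw":0,"fingers":0.6},{"delta_pos":[0.003,-0.005,0.012],"yaw":0,"fingers":0.6},{"delta_pos":[0.003,-0.005,0.012],"yaw":0,"fingers":0.3},{"delta_pos":[0.003,-0.005,0.012],"yaw":0,"fingers":0},{"delta_pos":[0.003,-0.005,0.012],"yaw":0,"fingers":0},{"delta_pos":[0.003,-0.005,0.012],"yaw":0,"fingers":0},{"delta_pos":[0.003,-0.005,0.012],"yaw":0,"fingers":0}])

```text
clock: 12.45
eef_pos: [0.5845, -0.1194, 0.0054]
tool_rot: [0.0, 1.0, -0.0, 0.001]
ft_force: [-1.4, 0.2, 5.0]
grip_width: 0.0267
grasp_force: 59.1
```

Emit:
jog_arm(deltas=[{"delta_pos":[0,0,-0.12],"yaw":0,"fingers":0},{"delta_pos":[0,0,-0.17],"yaw":0,"fingers":0},{"delta_pos":[0.15,0.008,-0.17],"yaw":0,"fingers":0},{"delta_pos":[0.3,0.016,-0.17],"yaw":0,"fingers":0},{"delta_pos":[0.423,0.016,-0.17],"yaw":0,"fingers":0},{"delta_pos":[0.423,0.016,-0.17],"yaw":0,"fingers":0},{"delta_pos":[0.423,0.016,-0.17],"yaw":0,"fingers":0},{"delta_pos":[0.423,0.016,-0.17],"yaw":0,"fingers":0},{"delta_pos":[0.423,0.016,-0.1],"yaw":0,"fingers":0},{"delta_pos":[0.423,0.016,-0.05],"yaw":0,"fingers":0},{"delta_pos":[0.423,0.016,-0.03],"yaw":0,"fingers":0},{"delta_pos":[0.423,0.016,-0.03],"yaw":0,"fingers":0}])

```text
clock: 13.65
eef_pos: [0.4574, -0.1143, 0.0127]
tool_rot: [-0.0, 1.0, 0.0, -0.001]
ft_force: [-0.5, -0.3, -0.7]
grip_width: 0.0265
grasp_force: 59.1
```

```bash
python3 - <<'E'
from h import *
go(.4575,-.1145,.0112); print(bot.get_obs()['ft_force'],bot.get_obs()['grip_width'])
E
```

```text
tcp [ 0.4574 -0.1143  0.0127] d [-0.0003 -0.0007  0.0049] yaw 0.001 j [-0.24  0.41 -0.4   0.77  0.   -0.25] t 13.65
[-0.50235761 -0.3435034  -0.72186907] 0.02649822166475307
```

Emit:
jog_arm(deltas=[{"delta_pos":[0,0,0.005],"yaw":0,"fingers":0},{"delta_pos":[0,0,0.005],"yaw":0,"fingers":0.55},{"delta_pos":[0,0,0.005],"yaw":0,"fingers":0.55},{"delta_pos":[0,0,0.005],"yaw":0,"fingers":0.55},{"delta_pos":[0,0,-0.12],"yaw":0,"fingers":0.55},{"delta_pos":[0,0,-0.27],"yaw":0,"fingers":0.75},{"delta_pos":[-0.09,-0.14,-0.3],"yaw":0,"fingers":0.75},{"delta_pos":[-0.18,-0.28,-0.3],"yaw":0,"fingers":0.75},{"delta_pos":[-0.27,-0.42,-0.3],"yaw":0,"fingers":0.75},{"delta_pos":[-0.36,-0.56,-0.3],"yaw":0,"fingers":0.75},{"delta_pos":[-0.377,-0.616,-0.3],"yaw":0,"fingers":0.75},{"delta_pos":[-0.377,-0.616,-0.3],"yaw":0,"fingers":0.75}])

```text
clock: 14.85
eef_pos: [0.5708, -0.3021, 0.103]
tool_rot: [0.002, 1.0, -0.0, 0.0]
ft_force: [0.7, 0.6, 0.3]
grip_width: 0.0643
grasp_force: 0.0
```

```bash
cat >> h.py <<'E'
def gear(c):
    h=cv2.cvtColor(c['image'],cv2.COLOR_RGB2HSV); m=((h[...,0]<20)&(h[...,1]>110)&(h[...,2]>70)).astype(np.uint8)
    _,l,s,ce=cv2.connectedComponentsWithStats(m); i=1+s[1:,4].argmax()
    R=cv2.Rodrigues(np.array(c['rvec'],float))[0];z=c['range_z'];v,u=np.mgrid[:400,:640]
    W=(np.stack([(u-c['cx'])/c['fx']*z,(v-c['cy'])/c['fy']*z,z],-1)-np.ravel(c['tvec']))@R
    q=W[(l==i)&(z>0)]; zt=np.percentile(q[:,2],60); q=q[abs(q[:,2]-zt)<.003]; a=np.percentile(q,[1,99],axis=0); return s[i],zt,a.mean(0),a[1]-a[0]
E
python3 - <<'E'
from h import *
c=snap('wrist','w11.png'); go(.5705,-.299,.005)
print(gear(c)); print('XL',[rec(c,*p) for p in ((300,40),(320,40))])
E
```

```text
tcp [ 0.57   -0.3002  0.103 ] d [-0.0018  0.0037  0.3266] yaw -0.002 j [-0.48  0.6   0.21  1.19  0.   -0.48] t 14.9
(array([  25,   86,  146,  194, 2752], dtype=int32), np.float64(0.022169856868810955), array([ 0.54554423, -0.46499506,  0.02215692]), array([0.14175594, 0.05969967, 0.00582955]))
XL [(array([ 0.74537953, -0.45139447]), array([0.06265545, 0.05879213])), (array([ 0.74537953, -0.45139447]), array([0.06265545, 0.05879213]))]
```

View pics/w11.png

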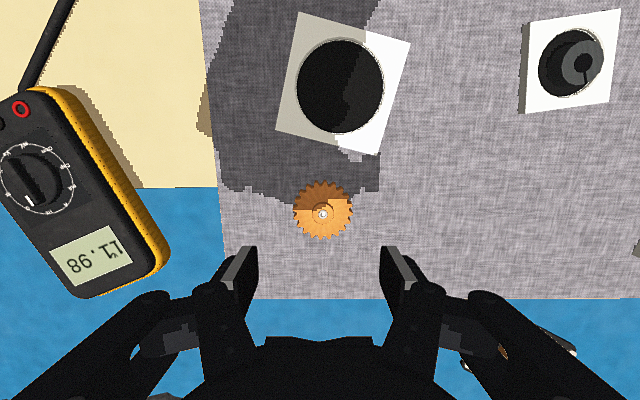

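The gear body is at about (323,211), block_xl recess at (340,85), and the collar is in block_m at (582,62). The multimeter on the left is clear of the fingers.

```bash
python3 - <<'E'
from h import *
c=dict(np.load('pics/w11.png.npz'))
print('gear',cast(c,323,210,.0155),'screw',cast(c,323,214,.0235),'XL',rec(c,340,85),'collar',cast(c,583,62,.0225))
a=[cast(c,*p,.012)[:2] for p in((297,86),(384,86),(340,37),(340,134))]; print(a[0][1]/2+a[1][1]/2,a[2][0]/2+a[3][0]/2)
E
```

```text
gear [ 0.56961177 -0.29918367  0.0155    ] screw [ 0.57057531 -0.299287    0.0235    ] XL (array([ 0.47404435, -0.28663128]), array([0.06508535, 0.06495307])) collar [ 0.4590862  -0.11615725  0.0225    ]
-0.2860002400519772 0.47400106710756007
```

Emit:
jog_arm(deltas=[{"delta_pos":[0,0.003,0.15],"yaw":0,"fingers":0.75},{"delta_pos":[0,0.003,0.26],"yaw":0,"fingers":0.75},{"delta_pos":[0,0.003,0.325],"yaw":0,"fingers":0.75},{"delta_pos":[0,0.003,0.325],"yaw":0,"fingers":0.75},{"delta_pos":[0,0.003,0.325],"yaw":0,"fingers":0.75}])

```text
clock: 15.4
eef_pos: [0.5699, -0.2971, 0.0066]
tool_rot: [-0.001, 1.0, 0.0, -0.0]
ft_force: [0.1, 0.3, 0.7]
grip_width: 0.0641
grasp_force: 0.0
```

```bash
python3 - <<'E'
from h import *
go(.57,-.2992,.003); print(bot.get_obs()['ft_force'])
E
```

```text
tcp [ 0.5699 -0.2971  0.0066] d [-0.0002 -0.0069  0.012 ] yaw 0.002 j [-0.48  0.69  0.1   0.98  0.   -0.48] t 15.4
[0.08094033 0.26813461 0.65063702]
```

Emit:
jog_arm(deltas=[{"delta_pos":[0,-0.004,0.012],"yaw":0,"fingers":0.75},{"delta_pos":[0,-0.004,0.012],"yaw":0,"fingers":0.75},{"delta_pos":[0,-0.004,0.012],"yaw":0,"fingers":0.5},{"delta_pos":[0,-0.004,0.012],"yaw":0,"fingers":0.2},{"delta_pos":[0,-0.004,0.012],"yaw":0,"fingers":0},{"delta_pos":[0,-0.004,0.012],"yaw":0,"fingers":0},{"delta_pos":[0,-0.004,0.012],"yaw":0,"fingers":0}])

```text
clock: 16.1
eef_pos: [0.5712, -0.3001, 0.0042]
tool_rot: [0.0, 1.0, -0.001, 0.001]
ft_force: [-0.7, 0.8, 7.0]
grip_width: 0.0474
grasp_force: 62.2
```

Emit:
jog_arm(deltas=[{"delta_pos":[0,0,-0.12],"yaw":0,"fingers":0},{"delta_pos":[0,0,-0.17],"yaw":0,"fingers":0},{"delta_pos":[0.15,0.02,-0.17],"yaw":0,"fingers":0},{"delta_pos":[0.3,0.045,-0.17],"yaw":0,"fingers":0},{"delta_pos":[0.32,0.045,-0.17],"yaw":0,"fingers":0},{"delta_pos":[0.32,0.045,-0.17],"yaw":0,"fingers":0},{"delta_pos":[0.32,0.045,-0.17],"yaw":0,"fingers":0},{"delta_pos":[0.32,0.045,-0.1],"yaw":0,"fingers":0},{"delta_pos":[0.32,0.045,-0.05],"yaw":0,"fingers":0},{"delta_pos":[0.32,0.045,-0.03],"yaw":0,"fingers":0},{"delta_pos":[0.32,0.045,-0.03],"yaw":0,"fingers":0}])

```text
clock: 17.2
eef_pos: [0.4749, -0.2859, 0.0106]
tool_rot: [-0.0, 1.0, 0.0, -0.0]
ft_force: [0.4, -0.6, -0.3]
grip_width: 0.048
grasp_force: 61.9
```

```bash
python3 - <<'E'
from h import *
go(.4745,-.2863,.0095); print(bot.get_obs()['ft_force'],bot.get_obs()['grip_width'])
E
```

```text
tcp [ 0.4749 -0.2859  0.0106] d [ 0.0013 -0.0012  0.0036] yaw 0.001 j [-0.54  0.54 -0.17  0.86  0.   -0.54] t 17.2
[ 0.41775134 -0.62502951 -0.30291462] 0.04795997331952849
```

Emit:
jog_arm(deltas=[{"delta_pos":[0,0,0.003],"yaw":0,"fingers":0},{"delta_pos":[0,0,0.003],"yaw":0,"fingers":0.75},{"delta_pos":[0,0,0.003],"yaw":0,"fingers":0.75},{"delta_pos":[0,0,0.003],"yaw":0,"fingers":0.75},{"delta_pos":[0,0,-0.1],"yaw":0,"fingers":0.75},{"delta_pos":[0,0,-0.25],"yaw":0,"fingers":0.75},{"delta_pos":[0,0.15,-0.4],"yaw":0,"fingers":0.75},{"delta_pos":[0,0.3,-0.5],"yaw":0,"fingers":0.75},{"delta_pos":[0,0.45,-0.6],"yaw":0,"fingers":0.75},{"delta_pos":[0,0.6,-0.7],"yaw":0,"fingers":0.75},{"delta_pos":[0,0.75,-0.8],"yaw":0,"fingers":0.75},{"delta_pos":[0,0.9,-0.8],"yaw":0,"fingers":0.75}])

```text
clock: 18.4
eef_pos: [0.4753, -0.0361, 0.2499]
tool_rot: [0.001, 1.0, -0.0, 0.003]
ft_force: [0.9, 0.7, 0.3]
grip_width: 0.064
grasp_force: 0.0
```

Emit:
jog_arm(deltas=[{"delta_pos":[0,0.1,-0.05],"yaw":0,"fingers":0.75},{"delta_pos":[0,0.1,-0.05],"yaw":0,"fingers":0.75},{"delta_pos":[0,0.1,-0.05],"yaw":0,"fingers":0.75},{"delta_pos":[0,0.1,-0.05],"yaw":0,"fingers":0.75}])

```text
clock: 18.8
eef_pos: [0.4738, -0.0078, 0.2609]
tool_rot: [0.0, 1.0, -0.0, -0.0]
ft_force: [-0.2, 0.3, -0.3]
grip_width: 0.0642
grasp_force: 0.0
```

```bash
python3 - <<'E'
from h import *
c=snap('wrist','w12.png'); go(.475,0,.3)
E
```

```text
tcp [ 0.4737 -0.0081  0.2607] d [-0.004   0.027  -0.1309] yaw -0.002 j [-0.02  0.18  0.    1.4  -0.   -0.02] t 18.85
```

View pics/w12.png

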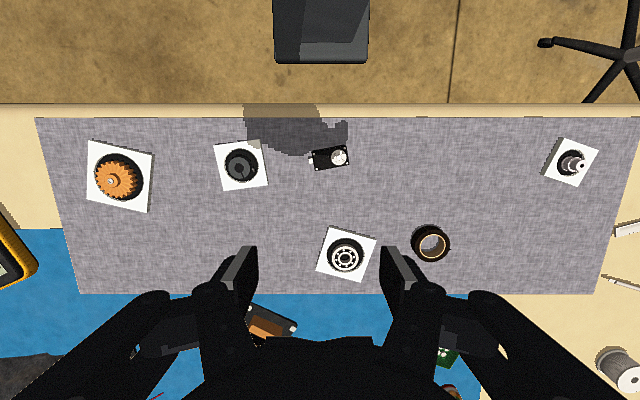

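All four parts sit in their recesses: gear (114,181), collar (240,167), bearing (345,257) and pulley (572,163). The tape and servo are untouched. One numeric check, then I'll hand in.

```bash
python3 - <<'E'
from h import *
c=dict(np.load('pics/w12.png.npz'));R=cv2.Rodrigues(c['rvec'])[0];z=c['range_z'];v,u=np.mgrid[:400,:640]
W=(np.stack([(u-c['cx'])/c['fx']*z,(v-c['cy'])/c['fy']*z,z],-1)-c['tvec'].ravel())@R
for n,x,y,r,lo,hi in(('gear',.474,-.2863,.04,.0175,.0235),('col',.4578,-.1145,.025,.019,.026),('bear',.592,.032,.032,.0155,.022),('pul',.455,.335,.022,.027,.034)):
    m=(np.hypot(W[...,0]-x,W[...,1]-y)<r)&(W[...,2]>lo)&(W[...,2]<hi);q=W[m];a=np.percentile(q,[2,98],axis=0)
    p=np.linalg.lstsq(np.c_[q[:,:2]-q[:,:2].mean(0),np.ones(len(q))],q[:,2],rcond=None)[0]
    print(n,len(q),'off mm',((a.mean(0)[:2]-[x,y])*1000).round(1),'z',p[2].round(4),'tilt',p[:2].round(3))
E
```

```text
gear 831 off mm [ 1.  -0.5] z 0.0197 tilt [ 0.003 -0.001]
col 386 off mm [ 0.5 -0.8] z 0.0215 tilt [ 0.008 -0.008]
bear 404 off mm [ 1.3 -2.5] z 0.017 tilt [ 0.002 -0.005]
pul 112 off mm [ 0.  -1.2] z 0.0287 tilt [-0.005  0.028]
```

```bash
python3 -c "
from workcell import bot
print(bot.job_done())"
```

```text
the job is handed in; nothing more can be done
None
```

The gear, bearing, collar and pulley are each in their matching recess, measured flat and within about 3 mm of centre, with the tape and servo left alone; the job was handed in at about 19 s of the 93 s limit, and no verdict came back.

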